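Load the plate cassette and hold the exposing dial at full

TASK

Make an exposure: with the dial still at off, pick up the plate cassette by its wooden bar and seat it flat and fully home in the recessed well of the UV exposing box, orange tab in the notch, then let go of it. Then turn the box's dial clockwise past its first and second clicks to the third position (full light) and finish holding it there with the gripper, because it springs back if let go. Never turn the dial beyond the second click while the well is not properly closed by the cassette, and do not knock or shift the other things on the table.

Things in the scene. Friction and masses are not known exactly. Their poses are not given: they have to be found in the camera images.
- exposing_box: UV exposing box, fixed to the table: pale grey housing with a black deck, 145 (x) x 250 (y) x 50 mm high. Origin on the table under the box, 75 mm behind its front face, midway across its width; x points to its back, y to its left, z up. The well is in the left half of the deck (centre 8 mm behind, 55 mm left of the origin), the dial in the right half (8 mm behind, 72 mm right).
- well_seat (a point): Centre of the glass floor of the well, 40 mm above the table, axes parallel to the box's. The well is 103 (x) x 73 (y) mm and 10 mm deep below the deck, with a bevel 3 mm wide and 3 mm high round its top edge; a notch 32 mm wide in the middle of its front (-x) wall runs 12.5 mm further and takes the cassette's tab.
- cassette: Loose plate cassette, about 0.26 kg, lying on the table: flat aluminium block 100 (x) x 70 (y) x 12 mm, black back, orange tab 24 mm wide and 12 thick projecting 10 mm from the middle of its -x end. Origin at the centre of the block's underside, z up. Seated, its origin is at well_seat with x along the box's x; the block then stands 2 mm above the deck, with 1.5 mm play on each side.
- cassette_grip (a point): Centre of the wooden grip bar on the cassette's top: 64 mm along the cassette's x, 14 mm wide along its y, 24 mm high (it stands from 12 to 36 mm above the cassette's underside, over the cassette's origin). This point is 24 mm above the underside.
- dial: Black dial: skirt of 58 mm diameter, 9 mm high, with a bar grip 56 (x) x 14 (y) mm standing from 9 to 33 mm above the origin. Origin on the vertical dial axis at the deck, 50 mm above the table (bar top 83 mm); +x is the end with the white pointer line. At off it points 0.63 rad left (anticlockwise from above) of the box's x axis, at the third position 0.63 rad right of it.
- dial_angle (a joint): Dial angle, rad, growing clockwise seen from above. 0 off (start), about 0.41 first click, about 0.82 second click; these hold by themselves. 1.26 third position, full light, at the largest (red) dot: the spring turns it back to the second when let go. Hard stop at 1.32. Turning it takes up to about 0.25 N m, holding it at the third about 0.2 N m.
- glue_jar: Bystander: white paste pot with green lid, 78 mm across, 86 mm high.
- brush_jar: Bystander: glass jar with brushes, 209 mm high.
- yellow_bottle: Bystander: yellow paint bottle, 52 mm across, 135 mm high.
- black_bottle: Bystander: black paint bottle, 47 mm across, 120 mm high.

How it is judged (in metres and radians):
On the way, in this order (a step that is already met when the one before it is completed fails the run):
1. the cassette is seated flat and square in the well and let go, the dial still at off (horizontal distance between cassette and well_seat below 0.004 m and z of cassette in the frame of well_seat below 0.002 m and angle between the x axis of cassette and the x axis of well_seat, either way round below 0.06 rad and angle between cassette's own z axis and vertical below 0.03 rad and contact force between the fingers and cassette below 0.2 N and value of joint dial_angle below 0.25 rad), for 0.2 s.
2. the dial is turned to the third position and held there for a second (value of joint dial_angle above 1.18 rad and contact force between the fingers and dial above 1 N), for 1 s.
At the end, for the whole second after the job is handed in: The program finishes while the gripper holds the dial at the third position (joint above 1.18 rad, steady, fingers pressing on the bar with more than 1 N); the cassette lies untouched in the well, within 4 mm of its centre, within 2 mm of the floor, square within 0.06 rad and level within 0.03 rad (all of step 2 and velocity of joint dial_angle below 0.1 rad/s and contact force between the arm and cassette below 0.2 N and horizontal distance between cassette and well_seat below 0.004 m and z of cassette in the frame of well_seat below 0.002 m and angle between the x axis of cassette and the x axis of well_seat, either way round below 0.06 rad and angle between cassette's own z axis and vertical below 0.03 rad and linear speed of cassette below 0.02 m/s); the arm keeps its last pose, push and grip.
It fails at once if the dial is turned beyond its second click while the cassette does not close the well (value of joint dial_angle above 1 rad and (horizontal distance between cassette and well_seat above 0.005 m or z of cassette in the frame of well_seat above 0.003 m)).
It fails at once if another thing on the table is shifted by more than 20 mm or knocked over (distance of any of glue_jar, brush_jar, yellow_bottle, black_bottle from where it was at the start of the episode above 0.02 m or angle between any of glue_jar, brush_jar, yellow_bottle, black_bottle's own z axis and vertical above 0.5 rad).
It also fails if it takes over 51 s, if anything falls off the work surface, if the arm or the gripper's body presses on something with over 40 N, if the wrist force passes 120 N, or if a joint passes its speed limit or range.

ROBOT

A 6-joint arm with a two-finger parallel gripper is mounted at the origin on the work surface; the furniture and walls round the work are solid. World frame = base frame: x ahead of the robot, y to its left, z up, the work surface at z = 0. Lengths are in m, angles in degrees, forces in N, time in s.
With the tool pointing down it reaches from about 0.35 to 1 m from the base axis. Payload 7.1 kg.
Tool frame: the origin (TCP) lies midway between the tips of the shut fingers; the grasp point (between the pads) lies 19 mm behind it; z points along the fingers, y is the line along which they close (so a half turn about z gives the same grasp; the last joint's range is limited). The gripper opens to 85 mm and grips with 20 to 120 N. Pads are 22 mm wide; open, the fingers measure 114 mm over their backs; the gripper's body (76 mm by 85 mm) begins 54 mm behind the grasp point. The pads swing forward as they close: fully open they stand 13 mm farther back than shut.
Start: joints at [-73.109, 24.242, 93.386, -0, 62.372, -1.089], TCP at [0.193, -0.594, 0.231] pointing down, gripper open.
Joint ranges: [-172.04, 172.04], [-51.8, 120.97], [4.93, 147.93], [-75.15, 255.16], [6.16, 154.13], [-145.62, 145.62]. Speed limits (degrees/s): [136.94, 136.94, 172.46, 180, 180, 180].

INTERFACE

Orientations are given as a 3x3 rotation matrix whose columns are the frame's x, y, z axes.
In Python, from bench import readout, camera, robot gives the robot as it stands. The module is installed in compiled form; this text tells all that it offers.
- The arm moves only by the tool arm_command, never from a script. Its argument "deltas" is a list of rows, each an object of numbers: "rx", "ry", "rz": the turn, a rotation vector about the tool's x, y, z in rad; "dx", "dy", "dz": the shift along the tool's x, y, z in m; "hand": the finger opening in m, from 0 to 0.0854. A call has 1 to 10 rows; each row shifts and turns the commanded pose from where the row before left it, along the tool's axes as they then stand; what a row does not reach is not made up. A row lasts 1/10 s, in which the tool goes at most 50 mm and 8.59 degrees, less where a joint would pass 70% of its speed; a pose out of reach is approached as far as the arm can. A call with a gripper value outside its range is refused whole. The fingers move at their own pace and stop on an object; the grip force is fixed at half the most. Time passes only in rows, so rows that do not move let the fingers close. It gives the time, the measured TCP pose, the force, the opening and the grip force at its end, in the units of the state.
- readout.read_state(): the state, without advancing time (a new reading comes with each control period).
- camera(name): name is "side" or "top" or "wrist"; returns a dict with "image" (480x640x3 uint8, red, green, blue), "z_map" (480x640 float32, m along the optical axis (not along the pixel's ray), 0 where there is no reading), "intrinsics" (3x3 intrinsics, pixels), "k1" (the pictures are not rectified: a ray, as slopes to the right and down, at radius r is drawn at 1 + k1 r^2 times it, then the intrinsics apply), "T" (4x4, takes a point from camera to world coordinates). Camera axes: x right, y up, looking along -z (the intrinsics and any distortion apply to the point x, -y, -z); pixel columns grow to the right and rows downward; lengths in m; the calibration is good to about 2 mm. A picture is of the moment at which its call begins.
- robot.hand_in(): hands the job in; it is judged then, once.
The state is a dict: "t": time; "joint_pos": joint angles; "joint_velocities": joint speeds; "effort": joint torques, N m; "position": TCP position; "ee_rot": TCP orientation; "force": force on the tool from outside, world axes, zero at the start; "moment": the same for the moment, N m; "opening": finger opening in m; "gripper_force": force on a finger pad.
Only numpy, scipy, OpenCV 4.12 (cv2) and the standard library are available. Lean on these libraries where they do the work, as an engineer would, in place of code of your own. Each camera call takes 0.05 s, during which the arm holds its last target. There are 200 camera calls.

## Working session

There is one attempt and no reset: what is moved stays moved. The work goes in short steps, Python scripts to look and compute and a tool call to move; the robot and the scene stay as the last step left them, time stands still between calls to the robot, and variables do not carry over. Pictures are saved under pics/ and viewed, at most 10 in all, crops included, and the job is handed in when it is done.

Besides the shell and the picture viewer there is one more tool, called after "Emit:" by a JSON object that holds its "api" and its "payload". arm_command: Moves the arm, as the interface text tells. Its arguments: {"type":"object","properties":{"deltas":{"type":"array","items":{"type":"object","properties":{"rx":{"type":"number"},"ry":{"type":"number"},"rz":{"type":"number"},"dx":{"type":"number"},"dy":{"type":"number"},"dz":{"type":"number"},"hand":{"type":"number"}}}}},"required":["deltas"]}

```bash
mkdir -p pics; cat > h.py <<'E'
import numpy as np, cv2, pickle
from bench import readout, camera, robot
def shot(n):
    c=camera(n); return c
def save(c,f): cv2.imwrite('pics/'+f,cv2.cvtColor(c['image'],cv2.COLOR_RGB2BGR))
def rays(c,uv):
    uv=np.asarray(uv,float).reshape(-1,2); K=np.array(c['intrinsics'])
    d=np.array([c['k1'],0,0,0,0],float)
    d_=cv2.undistortPointsIter(uv.reshape(-1,1,2),K,d,None,None,(3,50,1e-10)).reshape(-1,2)
    T=np.array(c['T']); v=np.c_[d_[:,0],-d_[:,1],-np.ones(len(d_))]
    return T[:3,3], v@T[:3,:3].T
def onplane(c,uv,z):
    o,v=rays(c,uv); s=(z-o[2])/v[:,2]; return o+v*s[:,None]
def cloud(c):
    h,w=c['z_map'].shape; u,v=np.meshgrid(np.arange(w),np.arange(h))
    o,r=rays(c,np.c_[u.ravel(),v.ravel()]); p=o+r*c['z_map'].reshape(-1,1)
    p[c['z_map'].ravel()==0]=np.nan
    return p.reshape(h,w,3)
E
python3 - <<'E'
from h import *
for n in ['top','side']:
    c=shot(n); save(c,n+'0.png'); pickle.dump(c,open(n+'0.pkl','wb')); print(n,np.round(c['T'],3),c['intrinsics'],c['k1'])
s=readout.read_state();print(s)
E
```

```text
top [[ 0.005  0.995 -0.095  0.33 ]
 [-1.     0.004 -0.014  0.016]
 [-0.013  0.095  0.995  1.375]
 [ 0.     0.     0.     1.   ]] [[581.37161349   0.         320.75506886]
 [  0.         581.37161349 236.55555965]
 [  0.           0.           1.        ]] -0.03461832590841019
side [[ 0.972  0.076 -0.223  0.135]
 [-0.235  0.374 -0.897 -1.275]
 [ 0.015  0.924  0.382  0.625]
 [ 0.     0.     0.     1.   ]] [[599.09923531   0.         313.88123399]
 [  0.         599.09923531 227.14573257]
 [  0.           0.           1.        ]] -0.18528005132148975
{'t': 0.1, 'joint_pos': array([-7.31075209e+01,  2.42789079e+01,  9.34271289e+01,  6.74142836e-05,
        6.23747643e+01, -1.08593090e+00]), 'joint_velocities': array([ 0.04858075, -0.07653332, -0.0123732 , -0.01993643,  0.04367239,
       -0.06718858]), 'effort': array([-5.26723434e-04, -5.58422685e+01, -2.82445067e+01,  4.83562280e-05,
        2.92074532e-03, -3.40610177e-05]), 'position': array([ 0.19281747, -0.59398251,  0.2306354 ]), 'ee_rot': array([[ 9.51173066e-01,  3.08657791e-01, -4.08786768e-04],
       [ 3.08658060e-01, -9.51172109e-01,  1.34969850e-03],
       [ 2.77683862e-05, -1.40997219e-03, -9.99999006e-01]]), 'force': array([-0.11712928,  0.35680251, -0.83264339]), 'moment': array([-0.0499884 ,  0.06902946,  0.03240874]), 'gripper_force': 0.0, 'opening': 0.08529702032001604}
```

View pics/top0.png

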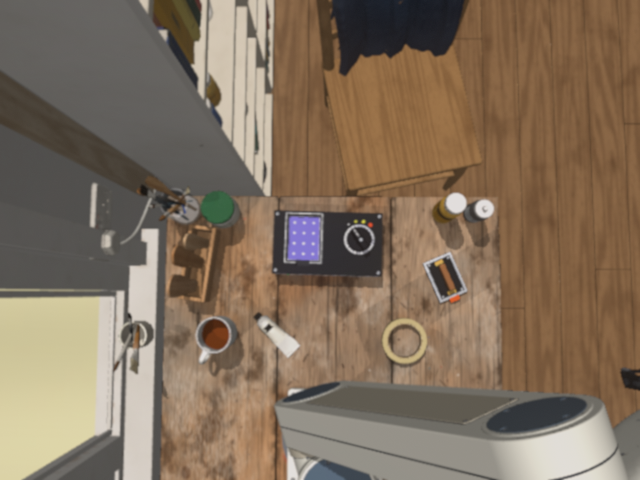

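View pics/side0.png

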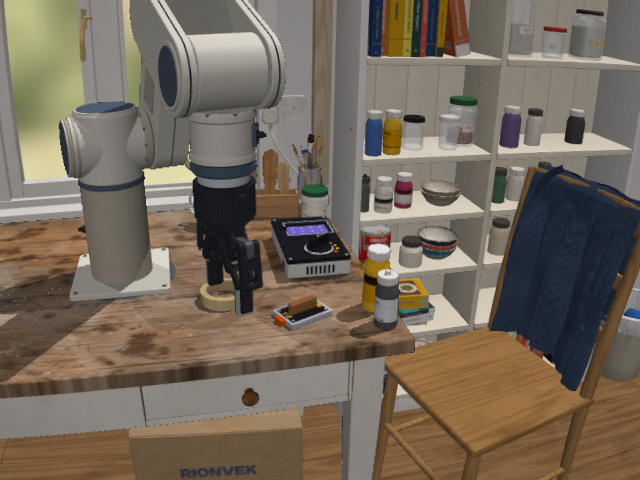

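The top view shows the box at about (328,243), with the purple well at (304,238) and the dial at (359,238). The cassette is at (445,277) with its orange tab at (455,298), and the bottles are at (452,207) and (480,210). The side view agrees.

```bash
python3 - <<'E'
from h import *
c=pickle.load(open('top0.pkl','rb')); im=c['image']; hsv=cv2.cvtColor(im,cv2.COLOR_RGB2HSV); P=cloud(c)
def big(m):
    cs,_=cv2.findContours(m.astype(np.uint8),0,1); return max(cs,key=cv2.contourArea)
def roi(m,x0,x1,y0,y1):
    k=np.zeros_like(m); k[y0:y1,x0:x1]=m[y0:y1,x0:x1]; return k
def rect(ct,z,name):
    p=onplane(c,ct.reshape(-1,2),z)[:,:2].astype(np.float32)
    (x,y),s,a=cv2.minAreaRect(p*1000); print(name,round(x,1),round(y,1),np.round(s,1),round(a,2)); return p
H,S,V=[hsv[...,i] for i in range(3)]
rect(big(roi((H>110)&(H<140)&(S>60)&(V>100),265,335,205,275)),.04,'glass')
# box by depth height
Z=P[...,2]
rect(big(roi((Z>.042)&(Z<.06)|(V<60),262,395,203,283)),.05,'deck')
ct=big(roi((Z>.006)&(Z<.05),415,475,245,312)); rect(ct,.012,'cass depth')
wood=roi((H<20)&(S>100)&(V>60)&(Z>.025),420,470,250,295); rect(big(wood),.036,'bar')
org=roi((H<12)&(S>180)&(V>150),440,470,285,310); rect(big(org),.012,'tab')
for n,(u,v) in dict(deck=(340,270),glass=(297,255),bar=(446,277),dial=(359,240),table=(400,300),cassL=(434,268)).items():
    print(n,np.round(np.nanmedian(P[v-1:v+2,u-1:u+2].reshape(-1,3),0),4))
w=roi((S<60)&(V>150),340,378,220,260); rect(big(w),.059,'ring'); 
big_=cv2.resize(im[195:315,265:505],None,fx=3.2,fy=3.2,interpolation=2); cv2.imwrite('pics/crop.png',big_[:,:,::-1])
E
```

```text
glass 454.8 75.3 [102.   73.7] 0.18
deck 443.0 20.3 [250.2 145.4] 88.58
cass depth 363.5 -258.8 [110.7  75.6] 22.43
bar 366.8 -254.7 [63.4 15.3] 23.32
tab 315.6 -277.0 [ 7.2 22. ] 26.43
deck [ 0.3808 -0.0099  0.0515]
glass [0.4152 0.0887 0.0415]
bar [ 0.3663 -0.2532  0.0375]
dial [ 0.4464 -0.0514  0.0819]
table [ 0.3129 -0.1519 -0.0013]
cassL [ 0.3877 -0.2308  0.0128]
ring 456.4 -47.3 [52.4 66.3] 39.99
```

View pics/crop.png

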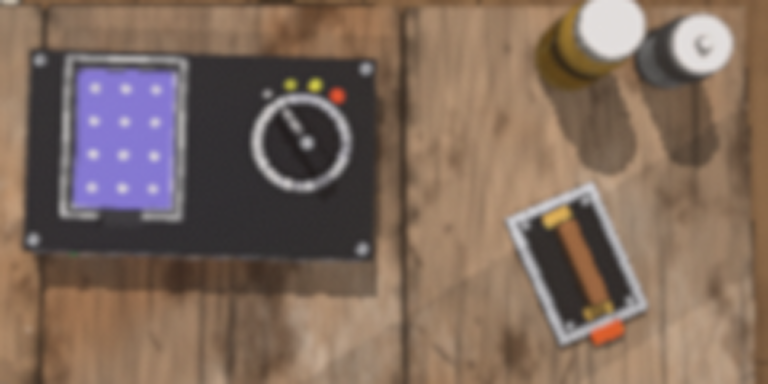

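Emit:
{"api": "arm_command", "payload": {"deltas": [{"dx": 0.027,"dy": -0.0268,"dz": 0.011,"hand": 0.06},{"dx": 0.027,"dy": -0.0268,"dz": 0.011,"hand": 0.06},{"dx": 0.027,"dy": -0.0268,"dz": 0.011,"hand": 0.06},{"dx": 0.027,"dy": -0.0268,"dz": 0.011,"hand": 0.06},{"dx": 0.027,"dy": -0.0268,"dz": 0.011,"hand": 0.06},{"dx": 0.027,"dy": -0.0268,"dz": 0.011,"hand": 0.06},{"dx": 0.027,"dy": -0.0268,"dz": 0.011,"hand": 0.06},{"dx": 0.027,"dy": -0.0268,"dz": 0.011,"hand": 0.06},{"dx": 0.027,"dy": -0.0268,"dz": 0.011,"hand": 0.06},{"dx": 0.027,"dy": -0.0268,"dz": 0.011,"hand": 0.06}]}}

```text
$.deltas[0]: bad value
```

Emit:
{"api": "arm_command", "payload": {"deltas": [{"rz": -0.093},{},{},{}]}}

```text
$.deltas[0]: bad value
```

```bash
cat >> h.py <<'E'
def pose():
    s=readout.read_state(); R=np.array(s['ee_rot']); p=np.array(s['position'])
    yaw=np.degrees(np.arctan2(R[1,0],R[0,0])); return s,p,R,yaw
def goto(x,y,z,yawdeg=None):
    s,p,R,yaw=pose(); d=R.T@(np.array([x,y,z])-p)
    print('t',round(s['t'],2),'p',np.round(p,4),'yaw',round(yaw,2),'tilt',np.round(R[:2,2],4),'tool d',np.round(d,4),'rz',None if yawdeg is None else round(-np.radians(yawdeg-yaw),4),'F',np.round(s['force'],1),'open',round(s['opening'],4),'g',s['gripper_force'],'J',np.round(s['joint_pos'],1))
E
python3 - <<'E'
from h import *
goto(.3665,-.2555,.017,23.3)
c=shot('wrist'); save(c,'w1.png'); pickle.dump(c,open('w1.pkl','wb')); print(np.round(c['T'],3))
E
```

```text
t 0.1 p [ 0.1928 -0.594   0.2306] yaw 17.98 tilt [-0.0004  0.0013] tool d [ 0.2697 -0.268   0.214 ] rz -0.0929 F [-0.1  0.4 -0.8] open 0.0853 g 0.0 J [-73.1  24.3  93.4   0.   62.4  -1.1]
[[ 0.308  0.915  0.261  0.259]
 [-0.951  0.296  0.085 -0.572]
 [ 0.    -0.275  0.962  0.373]
 [ 0.     0.     0.     1.   ]]
```

View pics/w1.png

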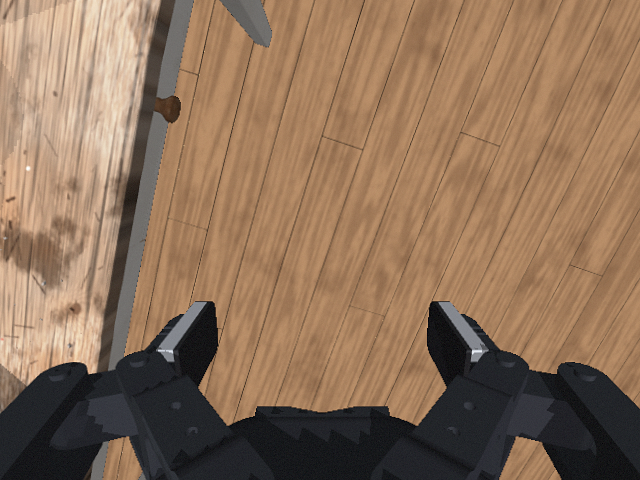

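The moves were refused, presumably because every key is required. The wrist picture only shows floor and the two fingers at (190,340) and (455,340). I'll resend with full rows.

Emit:
{"api": "arm_command", "payload": {"deltas": [{"dx": 0.027,"dy": -0.0268,"dz": 0.011,"rx": 0,"ry": 0,"rz": 0,"hand": 0.06},{"dx": 0.027,"dy": -0.0268,"dz": 0.011,"rx": 0,"ry": 0,"rz": 0,"hand": 0.06},{"dx": 0.027,"dy": -0.0268,"dz": 0.011,"rx": 0,"ry": 0,"rz": 0,"hand": 0.06},{"dx": 0.027,"dy": -0.0268,"dz": 0.011,"rx": 0,"ry": 0,"rz": 0,"hand": 0.06},{"dx": 0.027,"dy": -0.0268,"dz": 0.011,"rx": 0,"ry": 0,"rz": 0,"hand": 0.06},{"dx": 0.027,"dy": -0.0268,"dz": 0.011,"rx": 0,"ry": 0,"rz": 0,"hand": 0.06},{"dx": 0.027,"dy": -0.0268,"dz": 0.011,"rx": 0,"ry": 0,"rz": 0,"hand": 0.06},{"dx": 0.027,"dy": -0.0268,"dz": 0.011,"rx": 0,"ry": 0,"rz": 0,"hand": 0.06},{"dx": 0.027,"dy": -0.0268,"dz": 0.011,"rx": 0,"ry": 0,"rz": 0,"hand": 0.06},{"dx": 0.027,"dy": -0.0268,"dz": 0.011,"rx": 0,"ry": 0,"rz": 0,"hand": 0.06}]}}

```text
t: 1.15
position: [0.3675, -0.2548, 0.121]
ee_rot: [[0.951, 0.308, 0.0], [0.308, -0.951, -0.0], [0.0, 0.0, -1.0]]
force: [0.6, -0.6, -0.2]
opening: 0.0599
gripper_force: 0.0
```

Emit:
{"api": "arm_command", "payload": {"deltas": [{"dx": 0,"dy": 0,"dz": 0,"rx": 0,"ry": 0,"rz": -0.093,"hand": 0.06},{"dx": 0,"dy": 0,"dz": 0,"rx": 0,"ry": 0,"rz": 0,"hand": 0.06},{"dx": 0,"dy": 0,"dz": 0,"rx": 0,"ry": 0,"rz": 0,"hand": 0.06},{"dx": 0,"dy": 0,"dz": 0,"rx": 0,"ry": 0,"rz": 0,"hand": 0.06}]}}

```text
t: 1.55
position: [0.367, -0.2569, 0.1215]
ee_rot: [[0.919, 0.393, 0.001], [0.393, -0.919, -0.0], [0.0, 0.001, -1.0]]
force: [0.5, 0.5, 0.1]
opening: 0.0604
gripper_force: 0.0
```

```bash
python3 - <<'E'
from h import *
goto(.3665,-.2555,.017,23.3)
c=shot('wrist'); save(c,'w2.png'); pickle.dump(c,open('w2.pkl','wb')); print(np.round(c['T'],3))
E
```

```text
t 1.55 p [ 0.367  -0.2569  0.1215] yaw 23.15 tilt [ 0.0005 -0.0004] tool d [ 1.000e-04 -1.600e-03  1.045e-01] rz -0.0025 F [0.5 0.5 0.1] open 0.0604 g 0.0 J [-36.5  19.9 119.6  -0.   40.4  30.3]
[[ 0.393  0.884  0.252  0.431]
 [-0.92   0.377  0.11  -0.229]
 [ 0.002 -0.275  0.962  0.264]
 [ 0.     0.     0.     1.   ]]
```

View pics/w2.png

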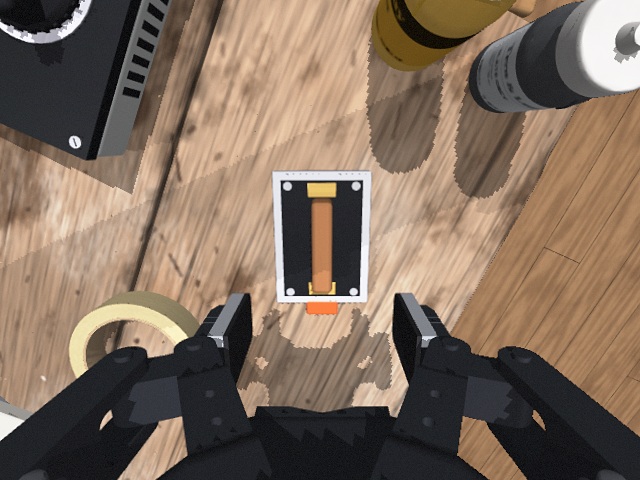

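The wrist view shows the cassette upright with its bar at column 322, centred between the fingers at 235 and 415. I'll go down.

```bash
python3 - <<'E'
from h import *
c=pickle.load(open('w2.pkl','rb')); hsv=cv2.cvtColor(c['image'],cv2.COLOR_RGB2HSV)
print(onplane(c,[[321.5,182],[321.5,294],[322,171],[322,302]],.0)[0:0])
for uv,z in [((322,171.5),.012),((322.5,302),.012),((322,184),.036),((321,295),.036),((322,309),.012)]:
    print(uv,np.round(onplane(c,[uv],z)[0],4))
E
```

```text
[]
(322, 171.5) [ 0.4128 -0.2375  0.012 ]
(322.5, 302) [ 0.3219 -0.2768  0.012 ]
(322, 184) [ 0.4073 -0.2398  0.036 ]
(321, 295) [ 0.3367 -0.2692  0.036 ]
(322, 309) [ 0.3163 -0.2788  0.012 ]
```

Emit:
{"api": "arm_command", "payload": {"deltas": [{"dx": 0,"dy": -0.0006,"dz": 0.02,"rx": 0,"ry": 0,"rz": -0.0025,"hand": 0.06},{"dx": 0,"dy": 0,"dz": 0.02,"rx": 0,"ry": 0,"rz": 0,"hand": 0.06},{"dx": 0,"dy": 0,"dz": 0.02,"rx": 0,"ry": 0,"rz": 0,"hand": 0.06},{"dx": 0,"dy": 0,"dz": 0.02,"rx": 0,"ry": 0,"rz": 0,"hand": 0.06},{"dx": 0,"dy": 0,"dz": 0.012,"rx": 0,"ry": 0,"rz": 0,"hand": 0.06},{"dx": 0,"dy": 0,"dz": 0.008,"rx": 0,"ry": 0,"rz": 0,"hand": 0.06},{"dx": 0,"dy": 0,"dz": 0.004,"rx": 0,"ry": 0,"rz": 0,"hand": 0.06},{"dx": 0,"dy": 0,"dz": 0,"rx": 0,"ry": 0,"rz": 0,"hand": 0.06},{"dx": 0,"dy": 0,"dz": 0,"rx": 0,"ry": 0,"rz": 0,"hand": 0.06}]}}

```text
t: 2.5
position: [0.3671, -0.2559, 0.0178]
ee_rot: [[0.917, 0.398, 0.001], [0.398, -0.917, -0.001], [0.0, 0.001, -1.0]]
force: [0.1, -0.1, 0.0]
opening: 0.0602
gripper_force: 0.0
```

Emit:
{"api": "arm_command", "payload": {"deltas": [{"dx": 0,"dy": 0,"dz": 0,"rx": 0,"ry": 0,"rz": 0,"hand": 0},{"dx": 0,"dy": 0,"dz": 0,"rx": 0,"ry": 0,"rz": 0,"hand": 0},{"dx": 0,"dy": 0,"dz": 0,"rx": 0,"ry": 0,"rz": 0,"hand": 0},{"dx": 0,"dy": 0,"dz": 0,"rx": 0,"ry": 0,"rz": 0,"hand": 0},{"dx": 0,"dy": 0,"dz": 0,"rx": 0,"ry": 0,"rz": 0,"hand": 0},{"dx": 0,"dy": 0,"dz": 0,"rx": 0,"ry": 0,"rz": 0,"hand": 0}]}}

```text
t: 3.1
position: [0.3671, -0.2558, 0.0179]
ee_rot: [[0.917, 0.398, 0.001], [0.398, -0.917, -0.0], [0.0, 0.001, -1.0]]
force: [0.1, 1.1, 6.4]
opening: 0.0128
gripper_force: 59.4
```

Emit:
{"api": "arm_command", "payload": {"deltas": [{"dx": 0,"dy": 0,"dz": -0.01,"rx": 0,"ry": 0,"rz": 0,"hand": 0},{"dx": 0,"dy": 0,"dz": -0.02,"rx": 0,"ry": 0,"rz": 0,"hand": 0},{"dx": 0,"dy": 0,"dz": -0.03,"rx": 0,"ry": 0,"rz": 0,"hand": 0},{"dx": 0,"dy": 0,"dz": -0.03,"rx": 0,"ry": 0,"rz": 0,"hand": 0},{"dx": 0,"dy": 0,"dz": -0.02,"rx": 0,"ry": 0,"rz": 0,"hand": 0},{"dx": 0,"dy": 0,"dz": -0.01,"rx": 0,"ry": 0,"rz": 0,"hand": 0},{"dx": 0,"dy": 0,"dz": 0,"rx": 0,"ry": 0,"rz": 0,"hand": 0}]}}

```text
t: 3.8
position: [0.3673, -0.256, 0.1386]
ee_rot: [[0.917, 0.398, 0.002], [0.398, -0.917, -0.002], [0.001, 0.002, -1.0]]
force: [-0.5, -0.0, -3.2]
opening: 0.0126
gripper_force: 58.9
```

```bash
python3 - <<'E'
from h import *
goto(.4548,.0752,.138,-1.4)
E
```

```text
t 3.8 p [ 0.3673 -0.256   0.1386] yaw 23.45 tilt [ 0.0021 -0.0015] tool d [ 2.121e-01 -2.690e-01  2.000e-04] rz 0.4337 F [-0.5 -0.  -3.2] open 0.0126 g 58.92482936382294 J [-36.4  18.  119.2   0.   42.7  30.1]
```

Emit:
{"api": "arm_command", "payload": {"deltas": [{"dx": 0,"dy": 0,"dz": 0,"rx": 0,"ry": 0,"rz": 0.07,"hand": 0},{"dx": 0,"dy": 0,"dz": 0,"rx": 0,"ry": 0,"rz": 0.11,"hand": 0},{"dx": 0,"dy": 0,"dz": 0,"rx": 0,"ry": 0,"rz": 0.11,"hand": 0},{"dx": 0,"dy": 0,"dz": 0,"rx": 0,"ry": 0,"rz": 0.1,"hand": 0},{"dx": 0,"dy": 0,"dz": 0,"rx": 0,"ry": 0,"rz": 0.044,"hand": 0}]}}

```text
t: 4.3
position: [0.3659, -0.255, 0.1359]
ee_rot: [[1.0, -0.028, -0.002], [-0.028, -1.0, 0.002], [-0.002, -0.002, -1.0]]
force: [-0.5, 0.0, -3.4]
opening: 0.0127
gripper_force: 58.9
```

Emit:
{"api": "arm_command", "payload": {"deltas": [{"dx": 0.0044,"dy": -0.0182,"dz": 0,"rx": 0,"ry": 0,"rz": 0,"hand": 0},{"dx": 0.009,"dy": -0.038,"dz": 0,"rx": 0,"ry": 0,"rz": 0,"hand": 0},{"dx": 0.009,"dy": -0.038,"dz": 0,"rx": 0,"ry": 0,"rz": 0,"hand": 0},{"dx": 0.009,"dy": -0.038,"dz": 0,"rx": 0,"ry": 0,"rz": 0,"hand": 0},{"dx": 0.009,"dy": -0.038,"dz": 0,"rx": 0,"ry": 0,"rz": 0,"hand": 0},{"dx": 0.009,"dy": -0.038,"dz": 0,"rx": 0,"ry": 0,"rz": 0,"hand": 0},{"dx": 0.009,"dy": -0.038,"dz": 0,"rx": 0,"ry": 0,"rz": 0,"hand": 0},{"dx": 0.009,"dy": -0.038,"dz": 0,"rx": 0,"ry": 0,"rz": 0,"hand": 0},{"dx": 0.008,"dy": -0.033,"dz": 0,"rx": 0,"ry": 0,"rz": 0,"hand": 0},{"dx": 0.004,"dy": -0.016,"dz": 0,"rx": 0,"ry": 0,"rz": 0,"hand": 0}]}}

```text
t: 5.3
position: [0.4542, 0.0778, 0.1361]
ee_rot: [[1.0, -0.023, -0.002], [-0.023, -1.0, 0.0], [-0.002, -0.0, -1.0]]
force: [0.3, -0.2, -2.7]
opening: 0.0126
gripper_force: 59.1
```

Emit:
{"api": "arm_command", "payload": {"deltas": [{"dx": 0,"dy": 0,"dz": 0.01,"rx": 0,"ry": 0,"rz": 0,"hand": 0},{"dx": 0,"dy": 0,"dz": 0.015,"rx": 0,"ry": 0,"rz": 0,"hand": 0},{"dx": 0,"dy": 0,"dz": 0.01,"rx": 0,"ry": 0,"rz": 0,"hand": 0},{"dx": 0,"dy": 0,"dz": 0,"rx": 0,"ry": 0,"rz": 0,"hand": 0},{"dx": 0,"dy": 0,"dz": 0,"rx": 0,"ry": 0,"rz": 0,"hand": 0}]}}

```text
t: 5.8
position: [0.4538, 0.0748, 0.1017]
ee_rot: [[1.0, -0.026, -0.002], [-0.026, -1.0, -0.0], [-0.002, 0.0, -1.0]]
force: [0.2, -0.5, -2.5]
opening: 0.0124
gripper_force: 59.1
```

```bash
python3 - <<'E'
from h import *
goto(.4548,.0752,.058,-1.4)
for n in ['top','wrist']:
    c=shot(n); pickle.dump(c,open(n+'3.pkl','wb'))
    im=c['image']
    if n=='top': im=cv2.resize(im[190:300,250:400],None,fx=4,fy=4,interpolation=2)
    cv2.imwrite('pics/%s3.png'%n,im[:,:,::-1])
E
```

```text
t 5.8 p [0.4538 0.0748 0.1017] yaw -1.46 tilt [-0.0017 -0.0003] tool d [ 0.001  -0.0004  0.0437] rz -0.0011 F [ 0.2 -0.5 -2.5] open 0.0124 g 59.078528881073 J [  7.9  23.  118.6  -0.   38.5  99.4]
```

View pics/wrist3.png

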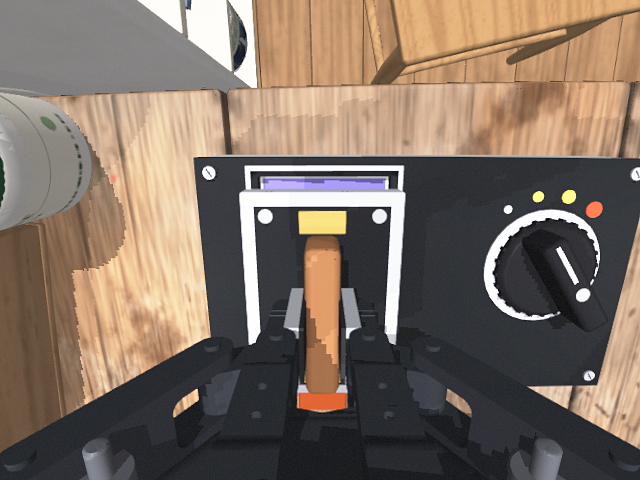

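View pics/top3.png

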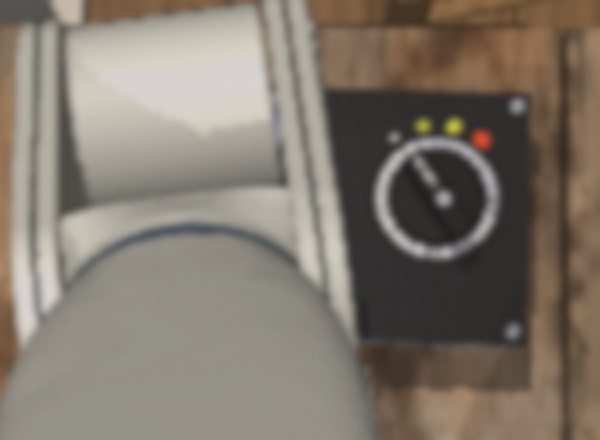

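The wrist view shows the cassette held square. Its back edge is at row 192 (columns 241–405), with the well frame behind it at row 166 and purple glass at rows 178–190 (columns 262–388). The dial is at (545,265). In the top view the arm hides the well. I'll measure the offset from the wrist image.

```bash
python3 - <<'E'
from h import *
c=pickle.load(open('wrist3.pkl','rb')); im=c['image'].astype(int); g=im.sum(2)/3
hsv=cv2.cvtColor(c['image'],cv2.COLOR_RGB2HSV)
pur=(hsv[...,0]>110)&(hsv[...,0]<140)&(hsv[...,1]>60)&(hsv[...,2]>100); pur[:150]=0;pur[260:]=0;pur[:,:230]=0;pur[:,420:]=0
v,u=np.where(pur); print('purple',u.min(),u.max(),v.min(),v.max())
for r in (170,183,200,230,260): print(r,[ (i,int(g[r,i])) for i in list(range(236,266,2))],[ (i,int(g[r,i])) for i in range(384,410,2)])
print('col 290',[(r,int(g[r,290])) for r in range(150,214,2)])
zc=.1017-.0178+.012
for n,uv,z in [('well L',(u.min(),183),.04),('well R',(u.max()+1,183),.04),('well back',(322,v.min()),.04),('cas BL',(240.5,192),zc),('cas BR',(405,192),zc),('cas L230',(244,230),zc),('cas R230',(402,230),zc)]:
    print(n,np.round(onplane(c,[uv],z)[0]*1000,1))
# dial: white dots, box corners screws
E
```

```text
purple 263 385 178 188
170 [(236, 61), (238, 63), (240, 64), (242, 61), (244, 126), (246, 255), (248, 255), (250, 255), (252, 255), (254, 255), (256, 255), (258, 255), (260, 255), (262, 255), (264, 255)] [(384, 242), (386, 241), (388, 241), (390, 242), (392, 242), (394, 244), (396, 244), (398, 240), (400, 252), (402, 255), (404, 80), (406, 51), (408, 53)]
183 [(236, 59), (238, 58), (240, 60), (242, 61), (244, 49), (246, 255), (248, 255), (250, 252), (252, 55), (254, 55), (256, 60), (258, 30), (260, 137), (262, 239), (264, 166)] [(384, 187), (386, 255), (388, 203), (390, 42), (392, 54), (394, 56), (396, 51), (398, 254), (400, 252), (402, 237), (404, 43), (406, 54), (408, 46)]
200 [(236, 61), (238, 50), (240, 255), (242, 254), (244, 254), (246, 254), (248, 254), (250, 254), (252, 254), (254, 254), (256, 254), (258, 254), (260, 254), (262, 254), (264, 254)] [(384, 250), (386, 250), (388, 250), (390, 250), (392, 250), (394, 250), (396, 250), (398, 250), (400, 250), (402, 251), (404, 237), (406, 36), (408, 51)]
230 [(236, 62), (238, 62), (240, 44), (242, 255), (244, 254), (246, 254), (248
[... 457 characters left out ...]
94), (390, 251), (392, 250), (394, 250), (396, 250), (398, 250), (400, 244), (402, 37), (404, 48), (406, 49), (408, 52)]
col 290 [(150, 157), (152, 158), (154, 166), (156, 156), (158, 62), (160, 63), (162, 63), (164, 49), (166, 255), (168, 255), (170, 253), (172, 46), (174, 49), (176, 148), (178, 184), (180, 144), (182, 211), (184, 208), (186, 209), (188, 202), (190, 165), (192, 238), (194, 250), (196, 250), (198, 250), (200, 250), (202, 249), (204, 251), (206, 202), (208, 46), (210, 48), (212, 49)]
well L [502.2 107.3  40. ]
well R [500.4  37.1  40. ]
well back [504.1  73.5  40. ]
cas BL [504.6 107.7  95.9]
cas BR [502.8  38.9  95.9]
cas L230 [488.3 107.6  95.9]
cas R230 [486.5  39.6  95.9]
```

Emit:
{"api": "arm_command", "payload": {"deltas": [{"dx": 0.0003,"dy": 0.0005,"dz": 0.01,"rx": 0,"ry": 0,"rz": 0,"hand": 0},{"dx": 0,"dy": 0,"dz": 0.01,"rx": 0,"ry": 0,"rz": 0,"hand": 0},{"dx": 0,"dy": 0,"dz": 0.007,"rx": 0,"ry": 0,"rz": 0,"hand": 0},{"dx": 0,"dy": 0,"dz": 0,"rx": 0,"ry": 0,"rz": 0,"hand": 0},{"dx": 0,"dy": 0,"dz": 0,"rx": 0,"ry": 0,"rz": 0,"hand": 0},{"dx": 0,"dy": 0,"dz": 0,"rx": 0,"ry": 0,"rz": 0,"hand": 0}]}}

```text
t: 6.5
position: [0.4548, 0.075, 0.0754]
ee_rot: [[1.0, -0.025, 0.0], [-0.025, -1.0, 0.0], [0.0, -0.0, -1.0]]
force: [0.2, -0.4, -1.8]
opening: 0.0127
gripper_force: 59.1
```

```bash
python3 - <<'E'
from h import *
goto(.4548,.0742,.058,-1.4)
c=shot('wrist'); pickle.dump(c,open('wrist4.pkl','wb'))
cv2.imwrite('pics/w4.png',cv2.resize(c['image'][130:330,210:430],None,fx=2.7,fy=2.7)[:,:,::-1])
E
```

```text
t 6.5 p [0.4548 0.075  0.0754] yaw -1.41 tilt [0.0002 0.    ] tool d [-0.      0.0008  0.0174] rz -0.0002 F [ 0.2 -0.4 -1.8] open 0.0127 g 59.065605998039246 J [  7.9  26.  119.1   0.   34.9  99.3]
```

View pics/w4.png

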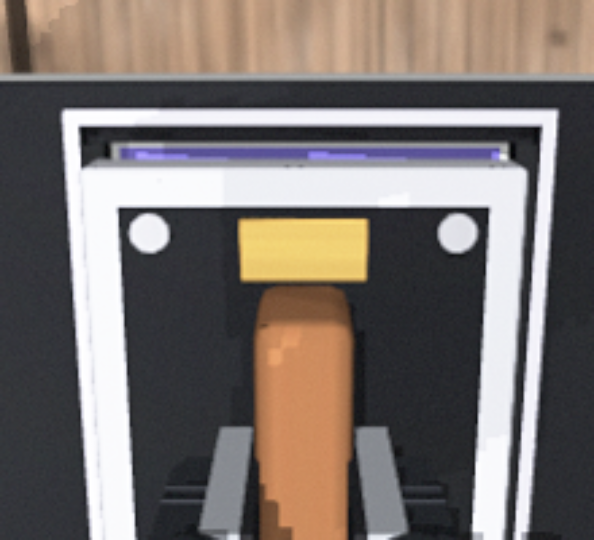

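The crop shows the cassette square above the well. Its back edge centre is at crop column 304 and the frame's inner centre is at 310, so the cassette must move about 1 mm to the right.

```bash
python3 - <<'E'
from h import *
c=pickle.load(open('wrist4.pkl','rb'))
f=lambda x,y:(210+x/2.7-.3,130+y/2.7-.3)
for n,p,z in [('frame in back L',f(81,127),.05),('frame in back R',f(540,127),.05),('glass back L',f(114,143),.04),('glass back R',f(508,143),.04),('cas BL',f(82,165),.0696),('cas BR',f(527,170),.0696),('cas L500',f(91,500),.0696),('cas R500',f(512,500),.0696),('frame L500',f(97,500),.05),('frame R500',f(526,500),.05)]:
    print(n,np.round(onplane(c,[p],z)[0]*1000,1))
E
```

```text
frame in back L [509.8 112.   50. ]
frame in back R [507.8  32.7  50. ]
glass back L [505.9 108.4  40. ]
glass back R [504.1  36.   40. ]
cas BL [505.7 107.8  69.6]
cas BR [503.2  39.2  69.6]
cas L500 [448.8 111.3  69.6]
cas R500 [446.9  39.5  69.6]
frame L500 [438.8 115.1  50. ]
frame R500 [436.7  32.3  50. ]
```

Emit:
{"api": "arm_command", "payload": {"deltas": [{"dx": -0.0003,"dy": 0.001,"dz": 0,"rx": 0,"ry": 0,"rz": 0,"hand": 0},{"dx": 0,"dy": 0,"dz": 0.004,"rx": 0,"ry": 0,"rz": 0,"hand": 0},{"dx": 0,"dy": 0,"dz": 0.003,"rx": 0,"ry": 0,"rz": 0,"hand": 0},{"dx": 0,"dy": 0,"dz": 0.003,"rx": 0,"ry": 0,"rz": 0,"hand": 0},{"dx": 0,"dy": 0,"dz": 0,"rx": 0,"ry": 0,"rz": 0,"hand": 0},{"dx": 0,"dy": 0,"dz": 0,"rx": 0,"ry": 0,"rz": 0,"hand": 0}]}}

```text
t: 7.15
position: [0.4543, 0.074, 0.0652]
ee_rot: [[1.0, -0.025, -0.0], [-0.025, -1.0, -0.0], [-0.0, 0.0, -1.0]]
force: [-0.7, -0.3, -2.0]
opening: 0.0125
gripper_force: 59.1
```

Emit:
{"api": "arm_command", "payload": {"deltas": [{"dx": 0,"dy": 0,"dz": 0.002,"rx": 0,"ry": 0,"rz": 0,"hand": 0},{"dx": 0,"dy": 0,"dz": 0.002,"rx": 0,"ry": 0,"rz": 0,"hand": 0},{"dx": 0,"dy": 0,"dz": 0.001,"rx": 0,"ry": 0,"rz": 0,"hand": 0},{"dx": 0,"dy": 0,"dz": 0,"rx": 0,"ry": 0,"rz": 0,"hand": 0},{"dx": 0,"dy": 0,"dz": 0,"rx": 0,"ry": 0,"rz": 0,"hand": 0}]}}

```text
t: 7.65
position: [0.4544, 0.074, 0.0603]
ee_rot: [[1.0, -0.025, -0.0], [-0.025, -1.0, -0.0], [-0.0, 0.0, -1.0]]
force: [0.7, -0.3, -2.5]
opening: 0.0127
gripper_force: 59.1
```

No contact, so it is already inside the well. I'll go down the last bit.

Emit:
{"api": "arm_command", "payload": {"deltas": [{"dx": 0,"dy": 0,"dz": 0.001,"rx": 0,"ry": 0,"rz": 0,"hand": 0},{"dx": 0,"dy": 0,"dz": 0.001,"rx": 0,"ry": 0,"rz": 0,"hand": 0},{"dx": 0,"dy": 0,"dz": 0.0005,"rx": 0,"ry": 0,"rz": 0,"hand": 0},{"dx": 0,"dy": 0,"dz": 0,"rx": 0,"ry": 0,"rz": 0,"hand": 0},{"dx": 0,"dy": 0,"dz": 0,"rx": 0,"ry": 0,"rz": 0,"hand": 0}]}}

```text
t: 8.15
position: [0.4543, 0.074, 0.0579]
ee_rot: [[1.0, -0.025, -0.0], [-0.025, -1.0, 0.0], [-0.0, 0.0, -1.0]]
force: [-0.8, 0.4, 0.3]
opening: 0.0126
gripper_force: 59.4
```

Emit:
{"api": "arm_command", "payload": {"deltas": [{"dx": 0,"dy": 0,"dz": 0.0003,"rx": 0,"ry": 0,"rz": 0,"hand": 0},{"dx": 0,"dy": 0,"dz": 0,"rx": 0,"ry": 0,"rz": 0,"hand": 0.05},{"dx": 0,"dy": 0,"dz": 0,"rx": 0,"ry": 0,"rz": 0,"hand": 0.05},{"dx": 0,"dy": 0,"dz": 0,"rx": 0,"ry": 0,"rz": 0,"hand": 0.05},{"dx": 0,"dy": 0,"dz": 0,"rx": 0,"ry": 0,"rz": 0,"hand": 0.05},{"dx": 0,"dy": 0,"dz": 0,"rx": 0,"ry": 0,"rz": 0,"hand": 0.05}]}}

```text
t: 8.75
position: [0.4544, 0.074, 0.0575]
ee_rot: [[1.0, -0.025, 0.0], [-0.025, -1.0, 0.0], [0.0, -0.0, -1.0]]
force: [-0.8, -0.1, -0.2]
opening: 0.0502
gripper_force: 0.0
```

Emit:
{"api": "arm_command", "payload": {"deltas": [{"dx": 0,"dy": 0,"dz": -0.005,"rx": 0,"ry": 0,"rz": 0,"hand": 0.05},{"dx": 0,"dy": 0,"dz": -0.015,"rx": 0,"ry": 0,"rz": 0,"hand": 0.05},{"dx": 0,"dy": 0,"dz": -0.02,"rx": 0,"ry": 0,"rz": 0,"hand": 0.05},{"dx": 0,"dy": 0,"dz": -0.02,"rx": 0,"ry": 0,"rz": 0,"hand": 0.05},{"dx": 0,"dy": 0,"dz": -0.012,"rx": 0,"ry": 0,"rz": 0,"hand": 0.05},{"dx": 0,"dy": 0,"dz": 0,"rx": 0,"ry": 0,"rz": 0,"hand": 0.05}]}}

```text
t: 9.35
position: [0.4555, 0.0741, 0.1311]
ee_rot: [[1.0, -0.025, 0.003], [-0.025, -1.0, 0.0], [0.003, -0.001, -1.0]]
force: [0.3, 0.0, -0.9]
opening: 0.0498
gripper_force: 0.0
```

```bash
python3 - <<'E'
from h import *
goto(.4517,-.0519,.13,34.6)
c=shot('wrist'); pickle.dump(c,open('wrist5.pkl','wb')); save(c,'w5.png')
P=cloud(c); np.save('P5.npy',P)
E
```

```text
t 9.35 p [0.4555 0.0741 0.1311] yaw -1.41 tilt [0.0034 0.0005] tool d [-0.0007  0.1261  0.001 ] rz -0.6285 F [ 0.3  0.  -0.9] open 0.0498 g 0.0 J [  7.8  19.8 117.8   0.   42.2  99.2]
```

View pics/w5.png

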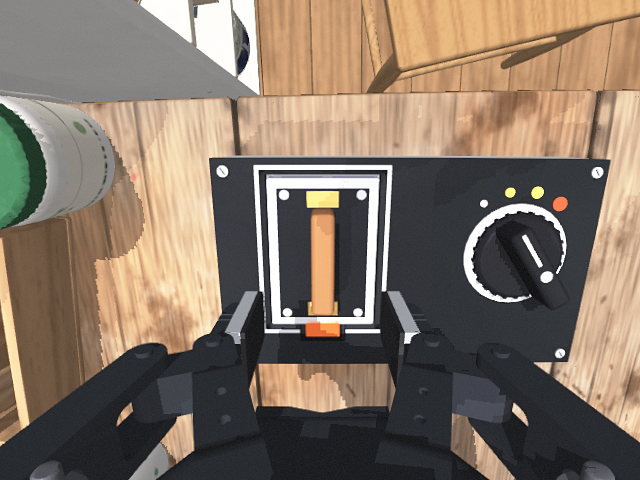

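The cassette is seated, with its tab in the notch at (322,330). The dial is at about (515,252), its pointer line running from (543,268) to (527,238). Next I'll check the cassette for level and fit the dial ring.

```bash
python3 - <<'E'
from h import *
c=pickle.load(open('wrist5.pkl','rb')); P=np.load('P5.npy'); im=c['image']
for n,(u,v) in dict(BL=(275,190),BR=(371,190),FL=(281,300),FR=(364,300),deck=(440,320),deck2=(420,190),bar=(322,250),dialbar=(540,280)).items():
    print(n,np.round(np.nanmedian(P[v-2:v+3,u-2:u+3].reshape(-1,3),0)*1000,1))
m=(im.min(2)>200).astype(np.uint8); m[:,:458]=0;m[:,575:]=0;m[:200]=0;m[306:]=0
m[:,:][(np.indices(m.shape)[0]<212)&(np.indices(m.shape)[1]<492)]=0
v,u=np.where(m); q=onplane(c,np.c_[u,v],.05)[:,:2]*1000
from scipy.optimize import least_squares
r=least_squares(lambda a:np.hypot(q[:,0]-a[0],q[:,1]-a[1])-a[2],[451,-53,31],loss='soft_l1')
print('ring',np.round(r.x,1),len(q))
# bar top from depth
B=P[200:320,455:590].reshape(-1,3)*1000; B=B[(B[:,2]>77)&(B[:,2]<92)]
(x,y),s,a=cv2.minAreaRect(B[:,:2].astype(np.float32)); print('bar',x,y,s,a,np.median(B[:,2]))
# cassette rect vs frame via white inner/outer edges
E
```

```text
BL [497.5 102.1  52.3]
BR [495.8  42.6  52.2]
FL [423.1 102.6  52.5]
FR [422.   46.4  52.4]
deck [403.9  -7.   50. ]
deck2 [494.9  11.6  50.2]
bar [465.1  73.8  76. ]
dialbar [445.6 -52.3  83.2]
ring [450.6 -53.7  31.7] 1845
bar 451.5076904296875 -52.726226806640625 (56.72843933105469, 14.770224571228027) 33.832550048828125 82.86821112812787
```

Emit:
{"api": "arm_command", "payload": {"deltas": [{"dx": 0,"dy": 0.02,"dz": 0,"rx": 0,"ry": 0,"rz": 0,"hand": 0.05},{"dx": 0,"dy": 0.03,"dz": 0,"rx": 0,"ry": 0,"rz": 0,"hand": 0.05},{"dx": 0,"dy": 0.03,"dz": 0,"rx": 0,"ry": 0,"rz": 0,"hand": 0.05},{"dx": 0,"dy": 0.03,"dz": 0,"rx": 0,"ry": 0,"rz": 0,"hand": 0.05},{"dx": -0.0003,"dy": 0.0174,"dz": 0,"rx": 0,"ry": 0,"rz": 0,"hand": 0.05}]}}

```text
t: 9.9
position: [0.4501, -0.0549, 0.1285]
ee_rot: [[1.0, -0.026, -0.002], [-0.026, -1.0, 0.0], [-0.002, -0.0, -1.0]]
force: [-0.5, -0.9, -0.6]
opening: 0.0497
gripper_force: 0.0
```

Emit:
{"api": "arm_command", "payload": {"deltas": [{"dx": 0,"dy": 0,"dz": 0,"rx": 0,"ry": 0,"rz": -0.11,"hand": 0.05},{"dx": 0,"dy": 0,"dz": 0,"rx": 0,"ry": 0,"rz": -0.13,"hand": 0.05},{"dx": 0,"dy": 0,"dz": 0,"rx": 0,"ry": 0,"rz": -0.13,"hand": 0.05},{"dx": 0,"dy": 0,"dz": 0,"rx": 0,"ry": 0,"rz": -0.13,"hand": 0.05},{"dx": 0,"dy": 0,"dz": 0,"rx": 0,"ry": 0,"rz": -0.12,"hand": 0.05},{"dx": 0,"dy": 0,"dz": 0,"rx": 0,"ry": 0,"rz": 0,"hand": 0.05},{"dx": 0,"dy": 0,"dz": 0,"rx": 0,"ry": 0,"rz": 0,"hand": 0.05},{"dx": 0,"dy": 0,"dz": 0,"rx": 0,"ry": 0,"rz": 0,"hand": 0.05}]}}

```text
t: 10.7
position: [0.4507, -0.0533, 0.1291]
ee_rot: [[0.829, 0.559, -0.001], [0.559, -0.829, 0.0], [-0.001, -0.001, -1.0]]
force: [0.3, -1.2, 0.3]
opening: 0.0497
gripper_force: 0.0
```

```bash
python3 - <<'E'
from h import *
goto(.451,-.0532,.064,34.5)
c=shot('wrist'); P=cloud(c)
B=P.reshape(-1,3)*1000; B=B[(B[:,2]>77)&(B[:,2]<90)&(np.hypot(B[:,0]-451,B[:,1]+53)<35)]
(x,y),s,a=cv2.minAreaRect(B[:,:2].astype(np.float32)); print('bar',x,y,s,a,np.median(B[:,2]))
E
```

```text
t 10.7 p [ 0.4507 -0.0533  0.1291] yaw 33.97 tilt [-0.0008  0.0001] tool d [0.0004 0.0001 0.0651] rz -0.0092 F [ 0.3 -1.2  0.3] open 0.0497 g 0.0 J [ -8.2  19.5 118.6   0.   41.9  47.8]
bar 451.725830078125 -52.63591766357422 (55.898128509521484, 13.969633102416992) 33.47956085205078 82.7757940723727
```

Emit:
{"api": "arm_command", "payload": {"deltas": [{"dx": 0.0008,"dy": -0.0001,"dz": 0.02,"rx": 0,"ry": 0,"rz": 0,"hand": 0.05},{"dx": 0,"dy": 0,"dz": 0.02,"rx": 0,"ry": 0,"rz": 0,"hand": 0.05},{"dx": 0,"dy": 0,"dz": 0.015,"rx": 0,"ry": 0,"rz": 0,"hand": 0.05},{"dx": 0,"dy": 0,"dz": 0.0095,"rx": 0,"ry": 0,"rz": 0,"hand": 0.05},{"dx": 0,"dy": 0,"dz": 0,"rx": 0,"ry": 0,"rz": 0,"hand": 0.05},{"dx": 0,"dy": 0,"dz": 0,"rx": 0,"ry": 0,"rz": 0,"hand": 0.05}]}}

```text
t: 11.35
position: [0.4517, -0.0528, 0.0652]
ee_rot: [[0.828, 0.56, 0.0], [0.56, -0.828, 0.0], [0.0, 0.0, -1.0]]
force: [1.0, -0.4, 0.1]
opening: 0.0493
gripper_force: 0.0
```

Emit:
{"api": "arm_command", "payload": {"deltas": [{"dx": 0,"dy": 0,"dz": 0,"rx": 0,"ry": 0,"rz": 0,"hand": 0},{"dx": 0,"dy": 0,"dz": 0,"rx": 0,"ry": 0,"rz": 0,"hand": 0},{"dx": 0,"dy": 0,"dz": 0,"rx": 0,"ry": 0,"rz": 0,"hand": 0},{"dx": 0,"dy": 0,"dz": 0,"rx": 0,"ry": 0,"rz": 0,"hand": 0},{"dx": 0,"dy": 0,"dz": 0,"rx": 0,"ry": 0,"rz": 0,"hand": 0},{"dx": 0,"dy": 0,"dz": 0,"rx": 0,"ry": 0,"rz": 0,"hand": 0}]}}

```text
t: 11.95
position: [0.4519, -0.0528, 0.0658]
ee_rot: [[0.828, 0.561, 0.001], [0.561, -0.828, -0.0], [0.001, 0.001, -1.0]]
force: [-1.4, 1.0, 5.5]
opening: 0.0126
gripper_force: 59.4
```

```bash
python3 - <<'E'
from h import *
goto(.451,-.0532,.064,-37.5)
E
```

```text
t 11.95 p [ 0.4519 -0.0528  0.0658] yaw 34.1 tilt [ 0.0011 -0.0001] tool d [-0.001  -0.0002  0.0018] rz 1.2497 F [-1.4  1.   5.5] open 0.0126 g 59.3764990568161 J [ -8.2  26.8 120.    0.   33.1  47.7]
```

Emit:
{"api": "arm_command", "payload": {"deltas": [{"dx": 0,"dy": 0,"dz": -0.0005,"rx": 0,"ry": 0,"rz": 0.06,"hand": 0},{"dx": 0,"dy": 0,"dz": 0,"rx": 0,"ry": 0,"rz": 0.08,"hand": 0},{"dx": 0,"dy": 0,"dz": 0,"rx": 0,"ry": 0,"rz": 0.08,"hand": 0},{"dx": 0,"dy": 0,"dz": 0,"rx": 0,"ry": 0,"rz": 0.08,"hand": 0},{"dx": 0,"dy": 0,"dz": 0,"rx": 0,"ry": 0,"rz": 0.08,"hand": 0},{"dx": 0,"dy": 0,"dz": 0,"rx": 0,"ry": 0,"rz": 0.08,"hand": 0},{"dx": 0,"dy": 0,"dz": 0,"rx": 0,"ry": 0,"rz": 0.08,"hand": 0},{"dx": 0,"dy": 0,"dz": 0,"rx": 0,"ry": 0,"rz": 0.08,"hand": 0},{"dx": 0,"dy": 0,"dz": 0,"rx": 0,"ry": 0,"rz": 0.06,"hand": 0},{"dx": 0,"dy": 0,"dz": 0,"rx": 0,"ry": 0,"rz": 0,"hand": 0}]}}

```text
t: 12.95
position: [0.4519, -0.0531, 0.0659]
ee_rot: [[0.996, -0.085, 0.001], [-0.085, -0.996, -0.0], [0.001, 0.0, -1.0]]
force: [1.6, -2.8, -0.7]
opening: 0.0123
gripper_force: 59.6
```

```bash
cat > dial.py <<'E'
from h import *
goto(.4515,-.053,.064,-37.8)
print('moment',np.round(readout.read_state()['moment'],2))
c=shot('wrist'); pickle.dump(c,open('wd.pkl','wb')); P=cloud(c)
B=P.reshape(-1,3)*1000; B=B[(B[:,2]>77)&(B[:,2]<90)&(np.hypot(B[:,0]-451,B[:,1]+53)<35)]
(x,y),s,a=cv2.minAreaRect(B[:,:2].astype(np.float32)); print('bar',x,y,s,a,len(B))
E
python3 dial.py
```

```text
t 12.95 p [ 0.4519 -0.0531  0.0659] yaw -4.87 tilt [ 0.0011 -0.0004] tool d [-0.0005 -0.      0.0019] rz 0.5747 F [ 1.6 -2.8 -0.7] open 0.0123 g 59.58324372768402 J [ -8.2  26.8 120.   -0.   33.1  86.7]
moment [-0.35 -0.09  0.15]
bar 452.43487548828125 -55.51063537597656 (54.770076751708984, 36.76227951049805) 16.88169288635254 5346
```

Emit:
{"api": "arm_command", "payload": {"deltas": [{"dx": 0,"dy": 0,"dz": 0,"rx": 0,"ry": 0,"rz": 0.07,"hand": 0},{"dx": 0,"dy": 0,"dz": 0,"rx": 0,"ry": 0,"rz": 0.08,"hand": 0},{"dx": 0,"dy": 0,"dz": 0,"rx": 0,"ry": 0,"rz": 0.08,"hand": 0},{"dx": 0,"dy": 0,"dz": 0,"rx": 0,"ry": 0,"rz": 0.08,"hand": 0},{"dx": 0,"dy": 0,"dz": 0,"rx": 0,"ry": 0,"rz": 0.08,"hand": 0},{"dx": 0,"dy": 0,"dz": 0,"rx": 0,"ry": 0,"rz": 0.08,"hand": 0},{"dx": 0,"dy": 0,"dz": 0,"rx": 0,"ry": 0,"rz": 0.07,"hand": 0},{"dx": 0,"dy": 0,"dz": 0,"rx": 0,"ry": 0,"rz": 0.04,"hand": 0},{"dx": 0,"dy": 0,"dz": 0,"rx": 0,"ry": 0,"rz": 0,"hand": 0},{"dx": 0,"dy": 0,"dz": 0,"rx": 0,"ry": 0,"rz": 0,"hand": 0}]}}

```text
t: 14.0
position: [0.4519, -0.0533, 0.0658]
ee_rot: [[0.789, -0.614, 0.001], [-0.614, -0.789, -0.001], [0.001, 0.0, -1.0]]
force: [0.8, -5.7, 2.0]
opening: 0.0123
gripper_force: 59.8
```

```bash
python3 dial.py; python3 - <<'E'
from h import *
c=pickle.load(open('wd.pkl','rb')); save(c,'wd.png')
E
```

```text
t 14.0 p [ 0.4519 -0.0533  0.0658] yaw -37.91 tilt [ 0.0008 -0.0007] tool d [-0.0005  0.      0.0018] rz -0.0019 F [ 0.8 -5.7  2. ] open 0.0123 g 59.84692990779877 J [-8.200e+00  2.680e+01  1.200e+02 -1.000e-01  3.310e+01  1.198e+02]
moment [-1.02  0.03  0.19]
bar 453.7443542480469 -51.94587707519531 (36.678688049316406, 54.80064010620117) 30.14386558532715 5353
```

View pics/wd.png

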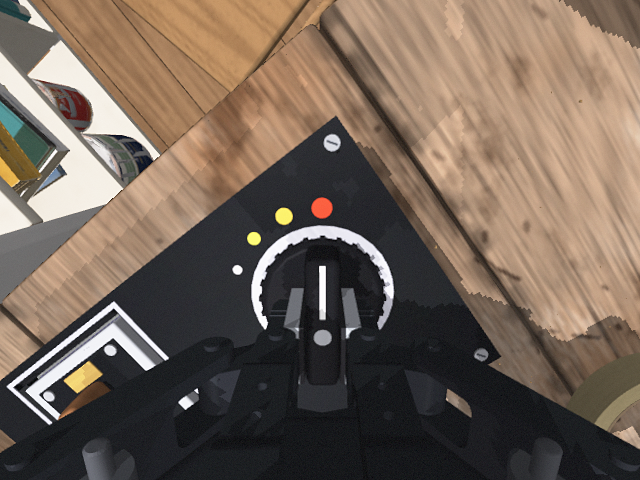

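The wrist view shows the dial's pointer line at (322,290) aimed straight at the red dot (321,208). The cassette is still in its well at lower left. I'll hold it, then hand in.

Emit:
{"api": "arm_command", "payload": {"deltas": [{"dx": 0,"dy": 0,"dz": 0,"rx": 0,"ry": 0,"rz": 0.01,"hand": 0},{"dx": 0,"dy": 0,"dz": 0,"rx": 0,"ry": 0,"rz": 0,"hand": 0},{"dx": 0,"dy": 0,"dz": 0,"rx": 0,"ry": 0,"rz": 0,"hand": 0},{"dx": 0,"dy": 0,"dz": 0,"rx": 0,"ry": 0,"rz": 0,"hand": 0},{"dx": 0,"dy": 0,"dz": 0,"rx": 0,"ry": 0,"rz": 0,"hand": 0},{"dx": 0,"dy": 0,"dz": 0,"rx": 0,"ry": 0,"rz": 0,"hand": 0},{"dx": 0,"dy": 0,"dz": 0,"rx": 0,"ry": 0,"rz": 0,"hand": 0},{"dx": 0,"dy": 0,"dz": 0,"rx": 0,"ry": 0,"rz": 0,"hand": 0},{"dx": 0,"dy": 0,"dz": 0,"rx": 0,"ry": 0,"rz": 0,"hand": 0},{"dx": 0,"dy": 0,"dz": 0,"rx": 0,"ry": 0,"rz": 0,"hand": 0}]}}

```text
t: 15.05
position: [0.4519, -0.0533, 0.0658]
ee_rot: [[0.783, -0.622, 0.001], [-0.622, -0.783, -0.001], [0.001, 0.0, -1.0]]
force: [0.0, -6.2, 1.6]
opening: 0.0126
gripper_force: 59.9
```

Emit:
{"api": "arm_command", "payload": {"deltas": [{"dx": 0,"dy": 0,"dz": 0,"rx": 0,"ry": 0,"rz": 0,"hand": 0},{"dx": 0,"dy": 0,"dz": 0,"rx": 0,"ry": 0,"rz": 0,"hand": 0},{"dx": 0,"dy": 0,"dz": 0,"rx": 0,"ry": 0,"rz": 0,"hand": 0},{"dx": 0,"dy": 0,"dz": 0,"rx": 0,"ry": 0,"rz": 0,"hand": 0},{"dx": 0,"dy": 0,"dz": 0,"rx": 0,"ry": 0,"rz": 0,"hand": 0}]}}

```text
t: 15.55
position: [0.4519, -0.0533, 0.0658]
ee_rot: [[0.783, -0.622, 0.001], [-0.622, -0.783, -0.001], [0.001, 0.0, -1.0]]
force: [0.2, -5.8, 1.3]
opening: 0.0126
gripper_force: 59.9
```

```bash
python3 - <<'E'
from h import *
goto(.4515,-.053,.064,-37.8)
print(robot.hand_in())
E
```

```text
t 15.55 p [ 0.4519 -0.0533  0.0658] yaw -38.48 tilt [ 0.0008 -0.0007] tool d [-0.0005  0.      0.0018] rz -0.0119 F [ 0.2 -5.8  1.3] open 0.0126 g 59.8726487159729 J [-8.200e+00  2.680e+01  1.200e+02 -1.000e-01  3.320e+01  1.203e+02]
the job is handed in; nothing more can be done
None
```

The cassette is seated flat in the well with its tab in the notch and let go, and the gripper is holding the dial at the red dot (third position); I handed the job in at about 15.6 s, with no verdict returned.

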